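Open the breaker box and reset the tripped breaker

ROBOT

A 6-joint arm with a two-finger parallel gripper is mounted at the origin on the work surface. World frame = base frame: x ahead of the robot, y to its left, z up, the work surface at z = 0. Lengths are in m, angles in rad, forces in N, time in s.
With the tool pointing down it reaches from about 0.3 to 0.875 m from the base axis. Payload 6.4 kg.
Tool frame: the origin (TCP) lies at the very end of the fingers, on their centre line; the grasp point (between the pads) lies 19 mm behind it; y points along the fingers, x is the direction in which the jaws open and shut, and the axes are right-handed (so a half turn about y gives the same grasp; the last joint's range is limited). The gripper opens to 88 mm and grips with 3 to 60 N. Pads are 18 mm wide; open, the fingers measure 123 mm over their backs; the gripper's body (75 mm by 187 mm) begins 45 mm behind the grasp point.
Start: joints at [1.12, 0.181, 1.607, -0, 1.354, -0.206], TCP at [0.139, 0.558, 0.205] pointing down, gripper open.
Joint ranges: [-2.99, 2.99], [-0.89, 2.07], [0.3, 2.58], [-1.14, 4.28], [0, 2.63], [-3.12, 3.12]. Speed limits (rad/s): [2.57, 2.57, 3.01, 3.14, 3.14, 3.14].

INTERFACE

Orientations are given as a rotation vector (axis times angle).
In Python, from workcell import status, viewer, arm gives the robot as it stands. The module is installed in compiled form; this text tells all that it offers.
- The arm moves only by the tool play_rows, never from a script. Its argument "commands" is one flat list of numbers, 7 for each row, row after row: the turn, a rotation vector about the world's x, y, z scaled (see below), then the shift along the world's x, y, z scaled (see below), then the opening, from -1 (shut) to 1 (fully open). In form: [wx, wy, wz, x, y, z, grip, wx, wy, wz, x, y, z, grip, ...]. A call has 1 to 8 rows; each row is the pose to reach, as a shift and turn from the pose measured when the call began, turning the shorter way round; what a row does not reach only later rows make up. The controller multiplies each number of a shift by 20 cm and each number of a turn by pi rad. A row lasts 1/8 s, in which the tool goes at most 62.5 mm and 10.7 degrees, less where a joint would pass 70% of its speed; a pose out of reach is approached as far as the arm can. A call with a number of a shift or a turn outside -1 to 1 is refused whole. A call with a gripper value outside its range is refused whole. The fingers move at their own pace and stop on an object; "newtons" is the grip in N (left out, the last holds). Time passes only in rows, so rows that repeat a pose let the fingers close. It gives the time, the measured TCP pose, the force and the opening at its end, in the units of the state.
- status.observe(): the state, without advancing time (a new reading comes with each control period).
- viewer.camera(name): name is "scene" or "top" or "wrist"; returns a dict with "color" (420x560x3 uint8, red, green, blue), "depth" (420x560 float32, m along the optical axis (not along the pixel's ray), 0 where there is no reading), "vfov" (degrees; the focal length in pixels is half the picture's height over the tangent of half this angle, whatever the lens; pixels are square), "cx", "cy" (the principal point, pixels), "R" (3x3) and "t" (3): a world point X has camera coordinates R X + t; the wrist camera has in their place "T_tool_cam" (4x4, takes a point from camera to tool coordinates, whose origin is the TCP and whose axes are the tool frame's). Camera axes: x right, y down, z forward; pixel columns grow to the right and rows downward; lengths in m; the calibration is good to about 2 mm. A picture is of the moment at which its call begins: read the wrist's pose just before it.
- arm.job_done(): hands the job in, once; it reports no verdict.
The state is a dict: "time_s": time; "joint_pos": joint angles; "qd": joint speeds; "joint_efforts": joint torques, N m; "position": TCP position; "ee_rot": TCP orientation; "force": force on the tool from outside, world axes, zero at the start; "moment": the same for the moment, N m; "opening": finger opening in m.
Only numpy, scipy, OpenCV 4.12 (cv2) and the standard library are available. Lean on these libraries where they do the work, as an engineer would, in place of code of your own. Each camera call takes 0.05 s, during which the arm holds its last target.

TASK

The drill press is dead because its breaker has tripped: with light fingertip pressure, press the ribbed pad of the breaker box's smoked door once and let go, so that its push latch releases and the door pops open, and see that it stays open by itself. Then push the tripped breaker's toggle, the black one that is down, fully up to on with a fingertip, and draw back. Only touch and push, pick nothing up: do not push the popped door back towards shut, keep the other switches on, and leave the things on the bench where they stand.

Things in the scene. Friction and masses are not known exactly. Their poses are not given: they have to be found in the camera images.
- console: the bench breaker box: white enclosure 244 mm wide on a dark steel plinth, screwed down; its face slopes up away from the robot at 0.35 rad (20 deg) to the level; 75 mm high in front, 156 mm at the back. Origin: middle of the underside; x level towards the back of the box (up the slope), y along its width, z up. Turned by up to 0.3 rad.
- door (a joint): the smoked see-through door over the breakers, 168 x 168 x 4 mm, parallel to the sloping face, hinged along its upper, far edge. Rad: 0 shut and latched, negative when pressed in (buffer from -0.029, hard stop at -0.054), 2.4 fully open, leaning back beyond the hinge. When the latch lets go a spring swings it open in about 3 s, so the fingers must back off. Pressing it shut again latches it again.
- door_press (a point): middle of the top of the ribbed grey press pad (26 x 44 mm) at the door's free, near end, 153 mm down the slope from the hinge; moves with the door, its z axis square to the door, x towards the hinge. The push-push latch lets go when the pad is pressed in past 4 mm and released. It takes 2 to 2.5 N; a rubber buffer of 4 N/mm begins at 4.4 mm, hard stop at 8 mm: 6 N is ample.
- door_hinge (a point): the middle of the door's hinge line, level with the middle of the door's thickness; fixed to the box, same axes as console.
- tripped (a joint): the black toggle (10 mm wide, 6 mm thick) of the tripped breaker, the only one that starts down; at any of the four breaker places. Rad: 0 down (off, leaning 0.38 rad down the slope towards the robot), 0.76 up (on, leaning 0.38 rad up the slope). Snap-over: 1 to 2 N on the tip, pushed up the slope, takes it past the middle and it snaps home. Pushing is easiest with the finger square to the sloping face.
- tripped_tip (a point): tip of that toggle. At start 62 mm down the slope from the hinge line and 9 mm below it (square to the face); it moves 15 mm up the slope to on. It stands 17 mm proud of the breaker's nose. In front of the nose (67 mm from the hinge line) is an open well, 174 mm wide, to 120 mm from the hinge line, its floor 36 mm below the hinge line.
- breaker_b (a joint): another breaker's black toggle, up (0.76 = on, 0 = off) and to stay so; the breakers stand side by side, 18 mm apart. Fingers wider than a toggle may rest against those that are up.
- breaker_c (a joint): another breaker's black toggle, as breaker_b.
- breaker_d (a joint): another breaker's black toggle, as breaker_b.
- main_switch (a joint): the main switch's red toggle, 26 mm wide, left of the breakers, up (0.76 = on) and to stay so.
- toadstool: bystander: a turned bare-wood toadstool, 120 mm across the cap, 249 mm high; origin under its foot.
- green_toadstool: bystander: the same with a green painted cap; origin under its foot.
- tumbler: bystander: a steel drinking tumbler with a black lid, 78 mm across, 165 mm high, right of the box; origin under its foot.
- paint_jar: bystander: a red paint jar with a white cap, 58 mm across, 68 mm high, left of the box; origin under its foot.
- sanding_block: bystander: a cork sanding block, 55 x 100 x 34 mm, between robot and box; origin under its centre.
- pencil: bystander: a flat red carpenter's pencil, 170 x 14 x 8 mm, between robot and box; origin under its middle.
- module_tripped: the tripped breaker with its toggle, an 18 mm wide white module in the row under the door; fixed. Origin on the bench plane below it, in line with console's origin along the row.

How it is judged:
On the way, in this order (a step that is already met when the one before it is completed fails the run):
1. the shut door is pressed in at its latch (value of joint door below -0.018 rad and contact force between the fingers and door above 0.5 N), for 0.02 s.
2. the door has popped fully open and stays open by itself, untouched, for a second (value of joint door above 2.2 rad and not (contact force between any of the fingers, the arm and door above 0.2 N)), for 1 s.
3. the tripped breaker is up, fully on (value of joint tripped above 0.68 rad), for 0.2 s.
At the end, for the whole second after the job is handed in: The door stands open by itself (above 2.2 rad), the tripped breaker is fully on (above 0.68 rad), the main switch and the other breakers are on (above 0.68 rad), and each of the six bystanders is within 30 mm of where it started (value of joint door above 2.2 rad and value of joint each of tripped, main_switch, breaker_b, breaker_c, breaker_d above 0.68 rad and distance of each of toadstool, green_toadstool, tumbler, paint_jar, sanding_block, pencil from where it was at the start of the episode below 0.03 m); the robot touches nothing.
It fails at once if the door, once popped, is pushed back towards shut by the robot (pressed a second time) (value of joint door above 0.1 rad and velocity of joint door below -0.15 rad/s and contact force between any of the fingers, the arm and door above 0.3 N).
It fails at once if another breaker or the main switch is switched off (value of joint any of main_switch, breaker_b, breaker_c, breaker_d below 0.38 rad).
It fails at once if the door or the toggle is pressed with more than 40 N (contact force between any of the fingers, the arm and door above 40 N or contact force between any of the fingers, the arm and module_tripped above 40 N).
It fails at once if a bystander is lifted, carried, knocked over or shoved (more than 30 mm) (distance of any of toadstool, green_toadstool, tumbler, paint_jar, sanding_block, pencil from where it was at the start of the episode above 0.03 m or angle between any of toadstool, green_toadstool, tumbler, paint_jar, sanding_block, pencil's own z axis and vertical above 0.35 rad).
It also fails if it takes over 48 s, if anything falls off the work surface, if the arm or the gripper's body presses on something with over 40 N, if the wrist force passes 120 N, or if a joint passes its speed limit or range.

## Working session

There is one attempt and no reset: what is moved stays moved. The work goes in short steps, Python scripts to look and compute and a tool call to move; the robot and the scene stay as the last step left them, time stands still between calls to the robot, and variables do not carry over. Pictures are saved under pics/ and viewed, and the job is handed in when it is done.

Besides the shell and the picture viewer there is one more tool, called after ">>>" by a JSON object that holds its "method" and its "body". play_rows: Moves the arm, as the interface text tells. Shifts and turns lie within -1 to 1; 1 stands for 20 cm of shift or pi rad of turn. Its arguments: {"type":"object","properties":{"commands":{"type":"array"},"newtons":{"type":"number"}},"required":["commands"]}

```bash
mkdir -p pics
cat > h.py <<'E'
import numpy as np, cv2
from workcell import status, viewer, arm
from scipy.spatial.transform import Rotation as Ro
def cam(n,save=None):
    s=status.observe(); c=viewer.camera(n); f=210/np.tan(np.radians(c['vfov']/2))
    if 'R' in c: R,t=np.array(c['R']),np.array(c['t'])
    else:
        T=np.eye(4);T[:3,:3]=Ro.from_rotvec(s['ee_rot']).as_matrix();T[:3,3]=s['position']
        T=np.linalg.inv(T@np.array(c['T_tool_cam'])); R,t=T[:3,:3],T[:3,3]
    d=c['depth']; v,u=np.mgrid[:d.shape[0],:d.shape[1]]
    P=np.stack([(u-c['cx'])/f*d,(v-c['cy'])/f*d,d],-1)
    W=(P-t)@R; W[d==0]=np.nan
    if save: cv2.imwrite('pics/'+save,c['color'][:,:,::-1]); np.savez('pics/'+save[:-4],W=W,R=R,t=t,f=f,cx=c['cx'],cy=c['cy'],color=c['color'])
    return c,W
E
python3 - <<'E'
from h import *
s=status.observe(); print({k:np.round(v,3) for k,v in s.items()})
for n in ['scene','top','wrist']:
    c,W=cam(n,n+'0.png'); print(n,c['vfov'],c['cx'],c['cy'],-(np.array(c['R']).T@np.array(c['t'])) if 'R' in c else c['T_tool_cam'])
E
```

```text
{'time_s': np.float64(0.0), 'joint_pos': array([ 1.12 ,  0.182,  1.608, -0.   ,  1.354, -0.206]), 'qd': array([ 0.   ,  0.   ,  0.002,  0.002, -0.001, -0.   ]), 'joint_efforts': array([ 0.0000e+00, -4.3387e+01, -3.4185e+01,  7.0000e-02,  3.9000e-02,
       -0.0000e+00]), 'position': array([0.139, 0.557, 0.204]), 'ee_rot': array([-1.316, -1.026,  1.028]), 'force': array([ 0.711, -0.72 , -0.098]), 'moment': array([-0.033,  0.018,  0.002]), 'opening': np.float64(0.088)}
scene 50.697832208795234 271.9685695709309 214.64950929705964 [ 1.03445922 -0.34898553  1.08882031]
top 56.39094952627427 287.7798963997489 205.52267511449685 [0.37230352 0.01826173 1.01197359]
wrist 71.88205179149276 279.4267065552205 202.3986157963587 [[ 9.99999912e-01  3.62924856e-04 -2.10594052e-04  4.50967998e-05]
 [ 3.01408562e-04 -2.72128244e-01  9.62260946e-01 -1.79777232e-01]
 [ 2.91919825e-04 -9.62260925e-01 -2.72128330e-01  7.05748482e-02]
 [ 0.00000000e+00  0.00000000e+00  0.00000000e+00  1.00000000e+00]]
```

View pics/scene0.png

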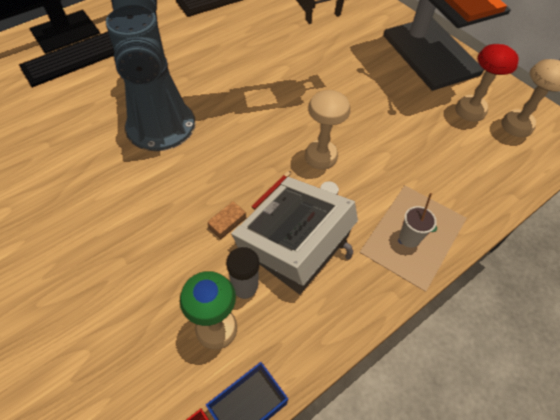

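View pics/top0.png

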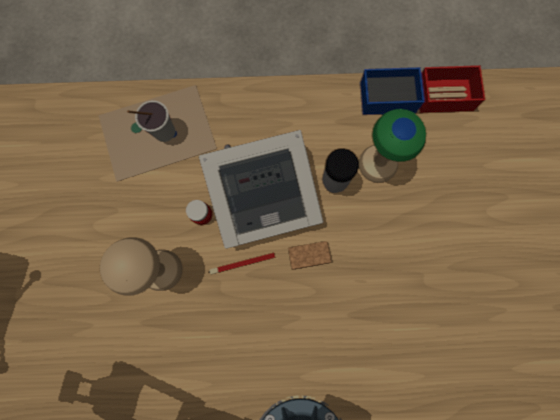

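View pics/wrist0.png

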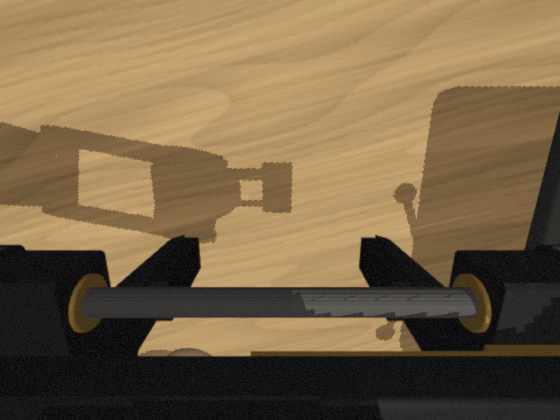

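The top view shows the box at about (262,190), the pad near (270,219), the jar at left (199,212), the tumbler at (340,168), and the pencil and block in front.

Run:
```python
from h import *
z=np.load('pics/top0.npz'); c=z['color'][120:280,180:370]; W=z['W']
b=cv2.resize(c,None,fx=4,fy=3.75*4/3.75,interpolation=cv2.INTER_CUBIC)[:600]
b=np.clip(b.astype(float)*1.6,0,255).astype(np.uint8)
b=cv2.resize(c,(712,600),interpolation=cv2.INTER_CUBIC); b=np.clip(b*1.8,0,255).astype(np.uint8)
cv2.imwrite('pics/topcrop.png',b[:,:,::-1])
for u,v in [(270,219),(262,190),(205,165),(297,137),(318,222),(232,240),(250,200),(199,212),(340,165),(400,135),(130,265)]: print(u,v,np.round(W[v,u],3))
# face plane: white pixels
P=W[120:260,195:330].reshape(-1,3); C=z['color'][120:260,195:330].reshape(-1,3)
m=(C.min(1)>130)&(P[:,2]>.06)&(P[:,2]<.17); P=P[m]
for i in range(5):
    A=np.c_[P[:,:2],np.ones(len(P))]; k=np.linalg.lstsq(A,P[:,2],rcond=None)[0]; r=abs(A@k-P[:,2]); P=P[r<max(.003,np.median(r)*2)]
print(k,len(P),np.arctan(np.hypot(*k[:2])),'yaw',np.arctan2(k[1],k[0]))
n=P[:,:2]; print(cv2.minAreaRect(n.astype(np.float32)*1000))
```

```text
270 219 [0.528 0.053 0.095]
262 190 [0.594 0.069 0.116]
205 165 [0.651 0.198 0.146]
297 137 [ 0.709 -0.017  0.152]
318 222 [ 0.519 -0.061  0.081]
232 240 [0.483 0.146 0.081]
250 200 [0.572 0.098 0.112]
199 212 [0.556 0.228 0.068]
340 165 [ 0.634 -0.11   0.165]
400 135 [ 0.668 -0.226  0.249]
130 265 [0.422 0.32  0.247]
[ 0.76850567  0.18632107 -0.39575052] 299 0.6690872329070365 yaw 0.2378564127944008
((662.2886962890625, 141.84317016601562), (90.18363189697266, 295.17376708984375), 37.18256759643555)
```

View pics/topcrop.png

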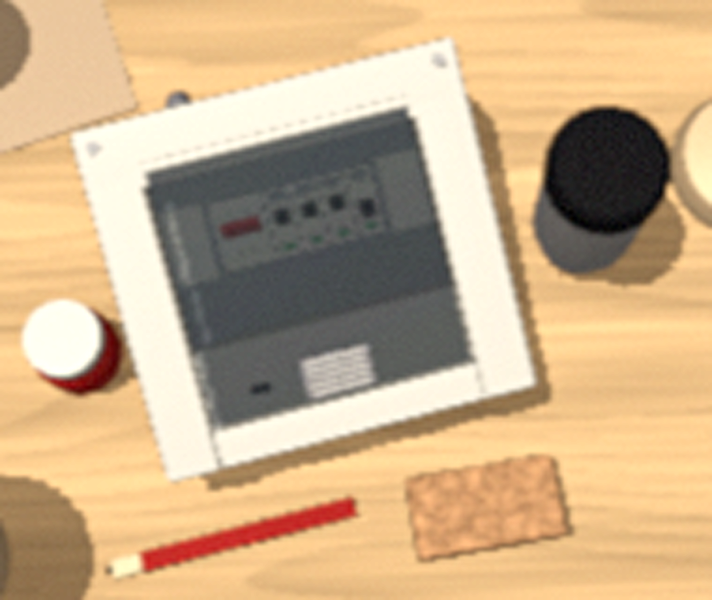

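Run:
```python
from h import *
z=np.load('pics/top0.npz'); W=z['W']
s=190/712
def px(a,b): return 180+(a+.5)*s-.5,120+(b+.5)*160/600-.5
# plane fit over door+white face region polygon
poly=np.array([px(*p) for p in [(85,140),(445,50),(525,380),(180,465)]])
m=np.zeros(W.shape[:2],np.uint8); cv2.fillPoly(m,[poly.astype(np.int32)],1)
P=W[m>0]; P=P[np.isfinite(P).all(1)]
rng=np.random.default_rng(0); best=0
for i in range(500):
    q=P[rng.choice(len(P),3,0)]; A=np.c_[q[:,:2],np.ones(3)]
    try:k=np.linalg.solve(A,q[:,2])
    except: continue
    r=abs(np.c_[P[:,:2],np.ones(len(P))]@k-P[:,2])<.002
    if r.sum()>best: best=r.sum();bk=r
Q=P[bk];k=np.linalg.lstsq(np.c_[Q[:,:2],np.ones(len(Q))],Q[:,2],rcond=None)[0]
print('plane',k,best,len(P),'slope',np.arctan(np.hypot(*k[:2])),'yaw',np.arctan2(k[1],k[0]))
R,t,f,cx,cy=[z[n] for n in('R','t','f','cx','cy')]
C=-R.T@t
def hit(u,v,off=0):
    d=R.T@np.array([(u-cx)/f,(v-cy)/f,1]); 
    l=(k[0]*C[0]+k[1]*C[1]+k[2]+off-C[2])/(d[2]-k[0]*d[0]-k[1]*d[1]); return C+l*d
for n,p in dict(pad=(338,372),d1=(148,175),d2=(410,110),d3=(472,360),d4=(222,425),E1=(75,138),E2=(450,40),E3=(536,385),E4=(172,478),tip=(368,207),m=(240,226)).items():
    u,v=px(*p); print(n,np.round((u,v),1),np.round(hit(u,v),4),W[int(round(v)),int(round(u))].round(3))
```

```text
plane [ 0.34187564  0.08088268 -0.0905346 ] 5264 8911 slope 0.3378442219638694 yaw 0.23231357864975938
pad [269.8 218.8] [0.5286 0.0537 0.0945] [0.528 0.053 0.095]
d1 [219.1 166.3] [0.6471 0.1654 0.1441] [0.647 0.165 0.147]
d2 [289. 149.] [0.6837 0.0027 0.1434] [0.684 0.003 0.143]
d3 [305.6 215.6] [ 0.5341 -0.0317  0.0895] [ 0.535 -0.033  0.08 ]
d4 [238.9 233. ] [0.498  0.1281 0.0901] [0.498 0.128 0.09 ]
E1 [199.6 156.4] [0.6688 0.2082 0.155 ] [0.669 0.207 0.156]
E2 [299.7 130.3] [ 0.7242 -0.0236  0.1551] [ 0.788 -0.032  0.002]
E3 [322.7 222.3] [ 0.5179 -0.0725  0.0807] [ 0.531 -0.081 -0.   ]
E4 [225.5 247.1] [0.4665 0.161  0.082 ] [0.467 0.16  0.081]
tip [277.8 174.8] [0.627  0.0309 0.1263] [0.626 0.031 0.128]
m [243.7 179.9] [0.6167 0.1108 0.1293] [0.616 0.11  0.132]
```

Run:
```python
from h import *
s=status.observe(); M=Ro.from_rotvec(s['ee_rot']).as_matrix(); print(M.round(3))
a=.23;b=.35
ux=np.array([np.cos(a),np.sin(a),0]);uy=np.array([-np.sin(a),np.cos(a),0]);S=ux*np.cos(b)+np.array([0,0,np.sin(b)]);N=np.cross(S,uy)
print('S',S,'N',N)
for sg in (1,-1):
    x=sg*S;y=-N;zz=np.cross(x,y);T=np.c_[x,y,zz]
    print(sg,'z',zz.round(2),T.round(3).tolist(),'rel rotvec/pi',(Ro.from_matrix(T@M.T).as_rotvec()/np.pi).round(4))
```

```text
[[ 0.242 -0.001 -0.97 ]
 [ 0.97  -0.001  0.242]
 [-0.001 -1.     0.   ]]
S [0.91463564 0.21415586 0.34289781] N [-0.33386807 -0.07817299  0.93937271]
1 z [-0.23  0.97  0.  ] [[0.915, 0.334, -0.228], [0.214, 0.078, 0.974], [0.343, -0.939, 0.0]] rel rotvec/pi [ 0.0824 -0.0838 -0.3451]
-1 z [ 0.23 -0.97  0.  ] [[-0.915, 0.334, 0.228], [-0.214, 0.078, -0.974], [-0.343, -0.939, 0.0]] rel rotvec/pi [-0.0945 -0.0933  0.6435]
```

>>> {"method": "play_rows", "body": {"commands": [0, 0, 0, 0, 0, 0.4, -1, 0, 0, 0, 0, -0.2, 0.75, -1, 0.04, -0.04, -0.17, 0.2, -0.6, 0.75, -1, 0.04, -0.04, -0.17, 0.3, -1, 0.75, -1, 0.04, -0.04, -0.17, 0.3, -1, 0.75, -1, 0.04, -0.04, -0.17, 0.3, -1, 0.75, -1]}}

```text
time_s: 0.9
position: [0.1994, 0.3549, 0.3553]
ee_rot: [-1.455, -0.753, 0.468]
force: [-0.2, 1.5, 0.2]
opening: 0.0303
```

>>> {"method": "play_rows", "body": {"commands": [0, 0, -0.1, 0.3, -0.3, 0, -1, 0, 0, -0.1, 0.5, -0.6, 0, -1, 0, 0, -0.1, 0.7, -1, 0, -1, 0, 0, -0.1, 0.7, -1, 0, -1, 0, 0, -0.1, 0.7, -1, 0, -1]}}

```text
time_s: 1.52
position: [0.3419, 0.1508, 0.3547]
ee_rot: [-1.543, -0.501, 0.22]
force: [-0.5, 1.3, 0.8]
opening: 0.0006
```

```bash
cat >> h.py <<'E'
a=.23;b=.35
ux=np.array([np.cos(a),np.sin(a),0]);uy=np.array([-np.sin(a),np.cos(a),0]);S=ux*np.cos(b)+np.array([0,0,np.sin(b)]);N=np.cross(S,uy)
T=np.c_[S,-N,uy]
PAD=np.array([.5285,.0535,.0945])
def rel(p):
    s=status.observe(); M=Ro.from_rotvec(s['ee_rot']).as_matrix()
    print('t',round(float(s['time_s']),2),'pos',np.round(s['position'],4),'F',np.round(s['force'],2),'open',s['opening'],'q',np.round(s['joint_pos'],2))
    print('rot/pi',(Ro.from_matrix(T@M.T).as_rotvec()/np.pi).round(4),'shift/.2',((np.array(p)-s['position'])/.2).round(4))
E
python3 - <<'E'
from h import *
rel(PAD+.007*S+.05*N)
E
```

```text
t 1.52 pos [0.3419 0.1508 0.3547] F [-0.5   1.25  0.79] open 0.0006190176074116633 q [ 0.07 -0.55  1.94  0.02  1.58 -0.38]
rot/pi [ 0.0333 -0.0486 -0.0707] shift/.2 [ 0.8815 -0.4985 -1.0541]
```

>>> {"method": "play_rows", "body": {"commands": [0.033, -0.049, -0.071, 0.4, -0.3, -0.2, -1, 0.033, -0.049, -0.071, 0.8, -0.518, -0.5, -1, 0.033, -0.049, -0.071, 0.8, -0.518, -0.82, -1, 0.033, -0.049, -0.071, 0.8, -0.518, -0.82, -1, 0.033, -0.049, -0.071, 0.8, -0.518, -0.82, -1, 0.033, -0.049, -0.071, 0.8, -0.518, -0.82, -1]}}

```text
time_s: 2.28
position: [0.5016, 0.049, 0.1902]
ee_rot: [-1.505, -0.449, -0.092]
force: [-0.0, 0.3, -0.3]
opening: 0.0005
```

Run:
```python
from h import *
rel(PAD+.007*S+.02*N)
cam('wrist','wrist1.png');cam('top','top1.png')
```

```text
t 2.27 pos [0.5016 0.049  0.1902] F [-0.01  0.29 -0.28] open 0.0005206417834164512 q [-0.25 -0.23  2.09  0.19  0.99 -0.57]
rot/pi [-0.0001 -0.0005 -0.0003] shift/.2 [ 0.133   0.0224 -0.3725]
```

View pics/wrist1.png

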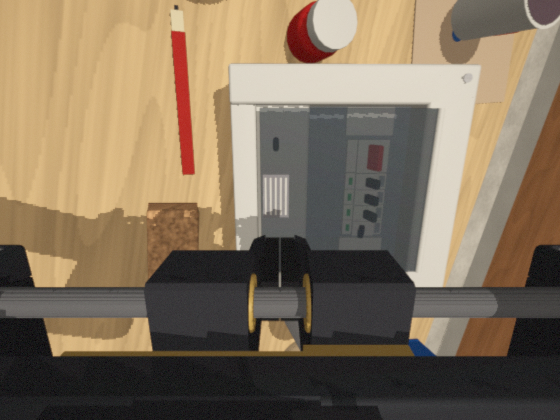

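View pics/top1.png

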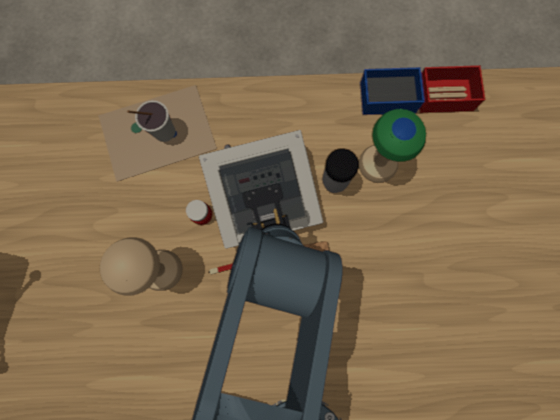

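Run:
```python
from h import *
z=np.load('pics/wrist1.npz'); W=z['W']
for u,v in [(276,196),(276,210),(270,185),(283,185),(300,150),(340,150),(248,150),(360,85),(361,231),(375,157),(420,180),(433,110),(262,110)]:
    p=W[v,u]; q=p-PAD; print(u,v,p.round(4),'s,y,n',(q@np.c_[S,uy,N]).round(4))
R,t,f,cx,cy=[z[n] for n in('R','t','f','cx','cy')]
# pad in image: centroid of bright
C=z['color'].astype(int); m=np.zeros(C.shape[:2],bool); m[170:222,258:295]=C[170:222,258:295].min(2)>95
v,u=np.nonzero(m); print(u.min(),u.max(),v.min(),v.max(),u.mean(),v.mean())
c=C.astype(np.uint8)[60:260,220:480]; cv2.imwrite('pics/w1c.png',np.clip(cv2.resize(c,(780,600),interpolation=2)[:,:,::-1]*1.3,0,255).astype(np.uint8))
```

```text
276 196 [0.5314 0.0539 0.0956] s,y,n [ 0.0031 -0.0003  0.    ]
276 210 [0.534  0.04   0.0972] s,y,n [ 0.0031 -0.0144  0.0017]
270 185 [0.5226 0.0638 0.0959] s,y,n [-0.0027  0.0114  0.0024]
283 185 [0.5349 0.0663 0.0985] s,y,n [0.01   0.011  0.0006]
300 150 [0.5425 0.1029 0.1024] s,y,n [ 0.0261  0.0449 -0.0011]
340 150 [0.5771 0.1111 0.1162] s,y,n [ 0.0642  0.045  -0.0003]
248 150 [0.4986 0.0919 0.0793] s,y,n [-0.0243  0.0442 -0.0073]
360 85 [0.579  0.1713 0.1187] s,y,n [ 0.0797  0.1032 -0.0034]
361 231 [0.6203 0.0363 0.1251] s,y,n [ 0.0907 -0.0376 -0.0006]
375 157 [0.6105 0.112  0.1269] s,y,n [ 0.0986  0.0383 -0.0015]
420 180 [0.658  0.1    0.1428] s,y,n [ 0.145   0.0158 -0.0015]
433 110 [0.646  0.1647 0.1439] s,y,n [ 0.1482  0.0815 -0.0015]
262 110 [0.5008 0.1305 0.0924] s,y,n [-0.0096  0.0812  0.0013]
258 294 170 221 275.4269005847953 194.20526315789473
```

View pics/w1c.png

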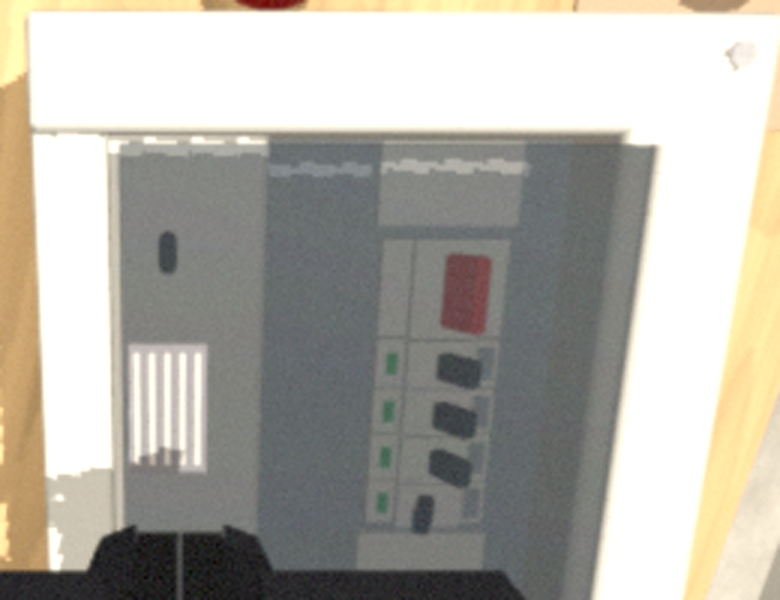

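>>> {"method": "play_rows", "body": {"commands": [0, 0, 0, 0.06, 0.01, -0.2, -1, 0, 0, 0, 0.133, 0.022, -0.37, -1, 0, 0, 0, 0.153, 0.027, -0.428, -1, 0, 0, 0, 0.161, 0.029, -0.452, -1, 0, 0, 0, 0.161, 0.029, -0.452, -1, 0, 0, 0, 0.161, 0.029, -0.452, -1]}}

```text
time_s: 3.12
position: [0.5354, 0.0542, 0.1036]
ee_rot: [-1.507, -0.455, -0.097]
force: [-0.8, -0.0, -0.1]
opening: 0.0001
```

Run:
```python
from h import *
rel(PAD+.007*S)
print(((status.observe()['position']-PAD)@np.c_[S,uy,N]).round(4))
cam('wrist','wrist2.png')
```

```text
t 3.12 pos [0.5354 0.0542 0.1036] F [-0.81 -0.04 -0.14] open 0.0001137417029554407 q [-0.22 -0.02  2.09  0.22  0.75 -0.59]
rot/pi [ 0.0004  0.0017 -0.0003] shift/.2 [-0.0024  0.0038 -0.0334]
[ 0.0096 -0.0009  0.0062]
```

View pics/wrist2.png

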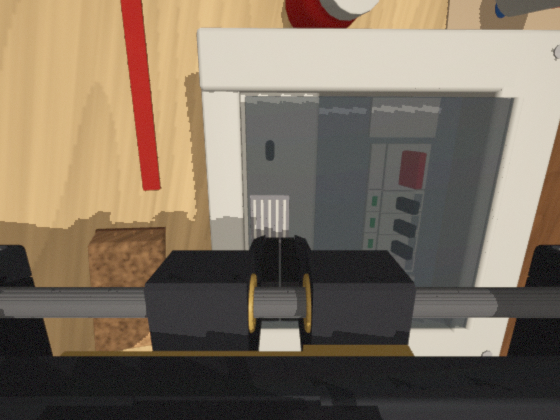

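>>> {"method": "play_rows", "body": {"commands": [0, 0.0017, 0, -0.004, 0.003, -0.029, -1, 0, 0.0017, 0, -0.004, 0.003, -0.029, -1, 0, 0.0017, 0, -0.004, 0.003, -0.029, -1]}}

```text
time_s: 3.55
position: [0.5344, 0.0548, 0.0975]
ee_rot: [-1.507, -0.45, -0.093]
force: [0.4, -0.0, 0.0]
opening: 0.0003
```

Run:
```python
from h import *
rel(PAD+.007*S-.003*N)
print(((status.observe()['position']-PAD)@np.c_[S,uy,N]).round(4))
```

```text
t 3.55 pos [0.5344 0.0548 0.0975] F [ 0.37 -0.03  0.01] open 0.0002587893565524647 q [-0.22 -0.    2.09  0.22  0.75 -0.59]
rot/pi [ 0.0004 -0.0001 -0.0003] shift/.2 [ 0.0074  0.0022 -0.0171]
[ 0.0067 -0.0001  0.0008]
```

>>> {"method": "play_rows", "body": {"commands": [0, 0, 0, 0.004, 0.001, -0.009, -1, 0, 0, 0, 0.007, 0.002, -0.017, -1, 0, 0, 0, 0.007, 0.002, -0.017, -1]}}

```text
time_s: 3.92
position: [0.5357, 0.0552, 0.0939]
ee_rot: [-1.507, -0.45, -0.093]
force: [0.8, -0.1, 0.1]
opening: 0.0001
```

Run:
```python
from h import *
rel(PAD+.007*S-.005*N)
print(((status.observe()['position']-PAD)@np.c_[S,uy,N]).round(4), status.observe()['force']@N)
```

```text
t 3.92 pos [0.5357 0.0552 0.0939] F [ 0.8  -0.07  0.13] open 0.00012735544259528925 q [-0.22  0.01  2.09  0.22  0.74 -0.59]
rot/pi [ 0.0004 -0.0002 -0.0003] shift/.2 [ 0.0043  0.0008 -0.0084]
[ 0.0068  0.     -0.0031] -0.13850942559413734
```

>>> {"method": "play_rows", "body": {"commands": [0, 0, 0, 0.002, 0, -0.004, -1, 0, 0, 0, 0.004, 0.001, -0.008, -1, 0, 0, 0, 0.004, 0.001, -0.008, -1]}}

```text
time_s: 4.3
position: [0.5365, 0.0554, 0.0922]
ee_rot: [-1.507, -0.45, -0.093]
force: [0.0, -0.4, 0.7]
opening: 0.0004
```

Run:
```python
from h import *
rel(PAD+.007*S-.007*N)
print(((status.observe()['position']-PAD)@np.c_[S,uy,N]).round(4), status.observe()['force']@N)
```

```text
t 4.3 pos [0.5365 0.0554 0.0922] F [ 0.01 -0.36  0.67] open 0.00037303995161119103 q [-0.21  0.01  2.09  0.22  0.73 -0.59]
rot/pi [ 0.0004 -0.0003 -0.0003] shift/.2 [ 0.0037  0.0006 -0.0093]
[ 0.0069  0.0001 -0.005 ] 0.6538979042603694
```

>>> {"method": "play_rows", "body": {"commands": [0, 0, 0, 0.002, 0, -0.004, -1, 0, 0, 0, 0.004, 0.001, -0.009, -1, 0, 0, 0, 0.004, 0.001, -0.009, -1]}}

```text
time_s: 4.68
position: [0.5372, 0.0557, 0.0903]
ee_rot: [-1.507, -0.449, -0.092]
force: [1.1, -0.2, 0.1]
opening: 0.0007
```

Run:
```python
from h import *
rel(PAD+.007*S-.009*N)
print(((status.observe()['position']-PAD)@np.c_[S,uy,N]).round(4), status.observe()['force']@N)
cam('wrist','wrist3.png')
```

```text
t 4.67 pos [0.5372 0.0557 0.0903] F [ 1.15 -0.21  0.07] open 0.0006559762203438175 q [-0.21  0.02  2.09  0.22  0.73 -0.59]
rot/pi [ 0.0004 -0.0003 -0.0003] shift/.2 [ 0.0033  0.0002 -0.0092]
[ 0.007   0.0001 -0.0071] -0.301530678006691
```

View pics/wrist3.png

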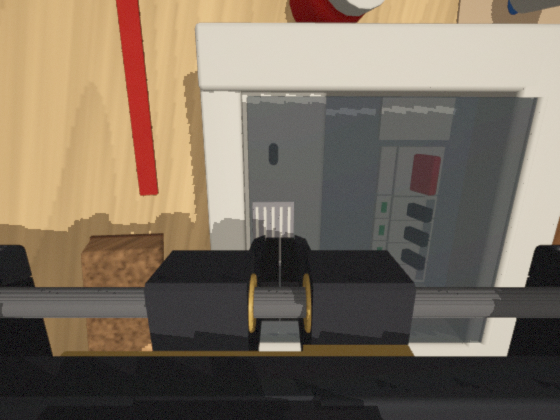

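Run:
```python
from h import *
for n in ('wrist1','wrist2','wrist3'):
    W=np.load(f'pics/{n}.npz')['W']; q=(W-PAD)@np.c_[S,uy,N]
    s,y,nn=q[...,0],q[...,1],q[...,2]
    print(n)
    for s0,s1 in [(-.035,-.02),(-.012,.014),(.02,.05),(.06,.08),(.1,.12),(.125,.14),(.155,.18)]:
      for y0,y1 in [(.03,.07),(-.0,.02),(.09,.11)]:
        m=(s>s0)&(s<s1)&(y>y0)&(y<y1)&(abs(nn)<.02); print((s0,y0),m.sum(),np.round(np.nanmedian(nn[m])*1000,2) if m.any() else '',end=' | ')
      print()
```

```text
wrist1
(-0.035, 0.03) 645 -7.23 | (-0.035, -0.0) 292 -7.21 | (-0.035, 0.09) 391 -3.19 | 
(-0.012, 0.03) 1175 -0.59 | (-0.012, -0.0) 534 0.63 | (-0.012, 0.09) 668 -3.32 | 
(0.02, 0.03) 1355 -0.73 | (0.02, -0.0) 598 -0.69 | (0.02, 0.09) 782 -3.31 | 
(0.06, 0.03) 906 -0.9 | (0.06, -0.0) 403 -0.79 | (0.06, 0.09) 524 -3.2 | 
(0.1, 0.03) 897 -1.03 | (0.1, -0.0) 400 -0.94 | (0.1, 0.09) 513 -3.21 | 
(0.125, 0.03) 669 -1.08 | (0.125, -0.0) 296 -0.98 | (0.125, 0.09) 383 -3.25 | 
(0.155, 0.03) 1034 -3.02 | (0.155, -0.0) 460 -3.0 | (0.155, 0.09) 643 -3.16 | 
wrist2
(-0.035, 0.03) 1386 -7.24 | (-0.035, -0.0) 592 -7.24 | (-0.035, 0.09) 915 -3.32 | 
(-0.012, 0.03) 2550 -0.63 | (-0.012, -0.0) 1101 0.66 | (-0.012, 0.09) 1583 -3.33 | 
(0.02, 0.03) 2953 -0.75 | (0.02, -0.0) 1234 -0.69 | (0.02, 0.09) 1812 -3.29 | 
(0.06, 0.03) 1965 -0.87 | (0.06, -0.0) 819 -0.78 | (0.06, 0.09) 1194 -3.29 | 
(0.1, 0.03) 1958 -0.99 | (0.1, -0.0) 810 -0.99 | (0.1, 0.09) 1185 -3.27 | 
(0.125, 0.03) 1446 -1.14 | (0.125, -0.0) 606 -1.05 | (0.125, 0.09) 899 -3.22 | 
(0.155, 0.03) 2121 -3.07 | (0.155, -0.0) 893 -3.06 | (0.155, 0.09) 1348 -3.25 | 
wrist3
(-0.035, 0.03) 1590 -7.28 | (-0.035, -0.0) 667 -7.17 | (-0.035, 0.09) 1051 -3.31 | 
(-0.012, 0.03) 2916 -0.6 | (-0.012, -0.0) 1236 0.64 | (-0.012, 0.09) 1819 -3.31 | 
(0.02, 0.03) 3377 -0.72 | (0.02, -0.0) 1416 -0.69 | (0.02, 0.09) 2094 -3.29 | 
(0.06, 0.03) 2247 -0.87 | (0.06, -0.0) 929 -0.82 | (0.06, 0.09) 1394 -3.29 | 
(0.1, 0.03) 2233 -0.98 | (0.1, -0.0) 942 -0.93 | (0.1, 0.09) 1393 -3.28 | 
(0.125, 0.03) 1682 -1.11 | (0.125, -0.0) 705 -1.04 | (0.125, 0.09) 1044 -3.25 | 
(0.155, 0.03) 1917 -3.04 | (0.155, -0.0) 1014 -3.02 | (0.155, 0.09) 501 -3.32 |
```

Run:
```python
from h import *
s=status.observe(); M=Ro.from_rotvec(s['ee_rot']).as_matrix()
W=np.load('pics/wrist3.npz')['W']; q=(W-s['position'])@M
for v in range(225,300,4): print(v,[q[v,u].round(3).tolist() for u in (262,272,290,300)])
```

```text
225 [[-0.012, -0.007, 0.006], [-0.005, -0.008, 0.007], [0.006, -0.008, 0.007], [0.012, -0.006, 0.006]]
229 [[-0.012, -0.008, 0.004], [-0.005, -0.007, 0.004], [0.006, -0.008, 0.004], [0.012, -0.006, 0.003]]
233 [[-0.012, -0.007, 0.001], [-0.005, -0.007, 0.001], [0.006, -0.008, 0.001], [0.012, -0.007, 0.001]]
237 [[-0.01, -0.037, 0.011], [-0.005, -0.035, 0.01], [0.005, -0.033, 0.009], [0.01, -0.038, 0.011]]
241 [[-0.01, -0.044, 0.011], [-0.005, -0.039, 0.009], [0.005, -0.04, 0.01], [0.01, -0.043, 0.011]]
245 [[-0.009, -0.047, 0.011], [-0.004, -0.044, 0.009], [0.005, -0.045, 0.01], [0.01, -0.047, 0.011]]
249 [[-0.009, -0.052, 0.011], [-0.004, -0.049, 0.01], [0.005, -0.048, 0.009], [0.009, -0.052, 0.011]]
253 [[-0.009, -0.056, 0.01], [-0.004, -0.054, 0.01], [0.004, -0.054, 0.009], [0.009, -0.056, 0.01]]
257 [[-0.009, -0.057, 0.009], [-0.004, -0.058, 0.009], [0.004, -0.057, 0.009], [0.009, -0.06, 0.011]]
261 [[-0.009, -0.062, 0.009], [-0.004, -0.061, 0.009], [0.004, -0.061, 0.009], [0.008, -0.064, 0.011]]
265 [[-0.008, -0.066, 0.009], [-0.004, -0.066, 0.009], [0.004, -0.066, 0.01], [0.008, -0.065, 0.009]]
269 [[-0.008, -0.068, 0.009], [-0.004, -0.069, 0.009], [0.004, -0.069, 0.009], [0.008, -0.071, 0.011]]
273 [[-0.008, -0.072, 0.009], [nan, nan, nan], [0.004, -0.073, 0.01], [0.008, -0.074, 0.01]]
277 [[-0.008, -0.077, 0.01], [-0.004, -0.075, 0.009], [0.004, -0.075, 0.009], [0.007, -0.078, 0.011]]
281 [[-0.008, -0.078, 0.009], [-0.004, -0.078, 0.009], [0.003, -0.079, 0.01], [0.007, -0.081, 0.011]]
285 [[-0.008, -0.079, 0.008], [-0.004, -0.078, 0.007], [0.003, -0.079, 0.008], [0.007, -0.084, 0.011]]
289 [[-0.005, -0.112, 0.027], [-0.003, -0.113, 0.027], [0.002, -0.111, 0.027], [0.005, -0.113, 0.027]]
293 [[-0.005, -0.114, 0.027], [-0.003, -0.114, 0.027], [0.002, -0.114, 0.027], [0.005, -0.114, 0.027]]
297 [[-0.005, -0.115, 0.026], [-0.003, -0.114, 0.026], [0.002, -0.114, 0.026], [0.005, -0.115, 0.027]]
```

Run:
```python
from h import *
c,W=cam('scene','scene3.png'); z=np.load('pics/scene3.npz')
R,t,f,cx,cy=[z[n] for n in('R','t','f','cx','cy')]
def pj(p): q=R@p+t; return np.array([cx+f*q[0]/q[2],cy+f*q[1]/q[2]])
s=status.observe();p=s['position'];u0=pj(p);print(u0)
x0,y0=int(u0[0])-60,int(u0[1])-50
im=cv2.resize(z['color'][y0:y0+90,x0:x0+120],(800,600),interpolation=2)
im=np.clip(im*1.5,0,255).astype(np.uint8)[:,:,::-1].copy()
for h,col in [(0,(0,0,255)),(.03,(0,255,0))]:
    for zz in (-.009,.009):
        a=(pj(p+h*N+zz*uy)-[x0,y0]+.5)*600/90; cv2.circle(im,tuple(a.astype(int)),4,col,1)
for ds,dy in [(-.013,-.022),(-.013,.022),(.013,.022),(.013,-.022)]:
    a=(pj(PAD+ds*S+dy*uy)-[x0,y0]+.5)*600/90; cv2.circle(im,tuple(a.astype(int)),4,(255,0,0),1)
cv2.imwrite('pics/s3c.png',im)
W0=np.load('pics/wrist0.npz')['W']
```

```text
[272.51084407 209.55825763]
```

View pics/s3c.png

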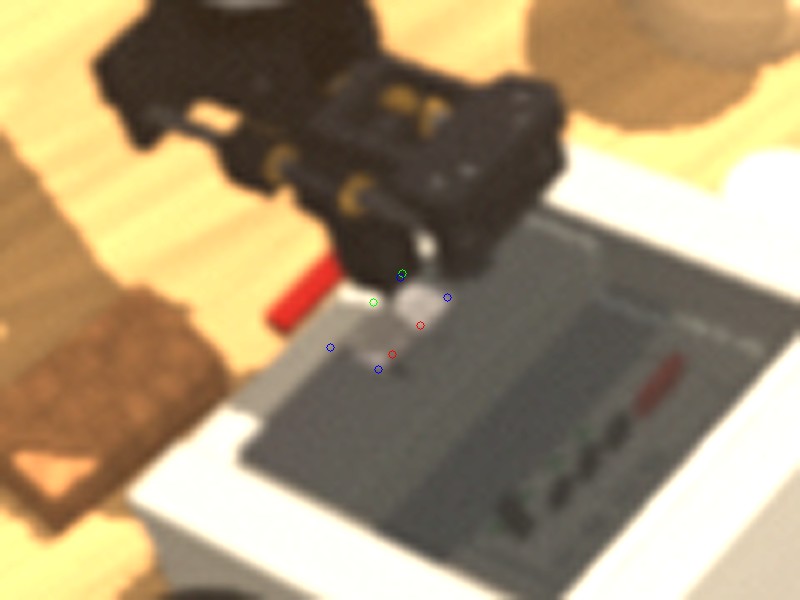

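Run:
```python
from h import *
s=status.observe(); M=Ro.from_rotvec(s['ee_rot']).as_matrix()
W=np.load('pics/wrist3.npz')['W']; q=(W-s['position'])@M
for v in (240,248,256,270,290,310,330,345,352,358,370,390,410): print(v,[(u,(q[v,u]*1000).round(0).tolist()) for u in (5,100,160,200,240,260,280,320,380,405,500,555)])
# body as seen by scene cam (upper surfaces)
W=np.load('pics/scene3.npz')['W']; q=(W-s['position'])@M
m=(abs(q[...,0])<.13)&(q[...,1]<-.015)&(q[...,1]>-.16)&(abs(q[...,2])<.06); p=q[m]
for y0 in np.arange(-.15,-.01,.01):
    k=p[(p[:,1]>=y0)&(p[:,1]<y0+.01)]
    if len(k)>3: print(round(y0,3),len(k),'x',k[:,0].min().round(3),k[:,0].max().round(3),'z',k[:,2].min().round(3),k[:,2].max().round(3))
```

```text
240 [(5, [-207.0, 22.0, -16.0]), (100, [-142.0, 32.0, -21.0]), (160, [-100.0, 43.0, -25.0]), (200, [-74.0, 69.0, -36.0]), (240, [-27.0, 0.0, -7.0]), (260, [-11.0, -41.0, 11.0]), (280, [-0.0, -38.0, 9.0]), (320, [26.0, -6.0, -4.0]), (380, [64.0, -7.0, -4.0]), (405, [81.0, -6.0, -4.0]), (500, [142.0, -6.0, -4.0]), (555, [1326.0, 1112.0, -482.0])]
248 [(5, [-83.0, -100.0, 34.0]), (100, [-133.0, 17.0, -21.0]), (160, [-94.0, 29.0, -26.0]), (200, [-75.0, 69.0, -44.0]), (240, [-27.0, 0.0, -13.0]), (260, [-10.0, -51.0, 11.0]), (280, [-0.0, -49.0, 10.0]), (320, [26.0, -6.0, -10.0]), (380, [65.0, -5.0, -10.0]), (405, [81.0, -8.0, -9.0]), (500, [144.0, -6.0, -10.0]), (555, [81.0, -101.0, 34.0])]
256 [(5, [-79.0, -105.0, 33.0]), (100, [-131.0, 12.0, -25.0]), (160, [-94.0, 27.0, -32.0]), (200, [-23.0, -107.0, 34.0]), (240, [-12.0, -107.0, 34.0]), (260, [-10.0, -61.0, 11.0]), (280, [-0.0, -53.0, 8.0]), (320, [10.0, -108.0, 35.0]), (380, [27.0, -107.0, 34.0]), (405, [82.0, -6.0, -15.0]), (500, [144.0, -6.0, -15.0]), (555, [77.0, -106.0, 34.0])]
270 [(5, [-78.0, -107.0, 30.0]), (100, [-134.0, 13.0, 
[... 3172 characters left out ...]
n]), (160, [nan, nan, nan]), (200, [nan, nan, nan]), (240, [nan, nan, nan]), (260, [nan, nan, nan]), (280, [-1.0, -141.0, 22.0]), (320, [nan, nan, nan]), (380, [17.0, -141.0, 22.0]), (405, [21.0, -141.0, 22.0]), (500, [38.0, -141.0, 22.0]), (555, [47.0, -141.0, 22.0])]
-0.15 396 x -0.094 0.095 z -0.036 0.034
-0.14 396 x -0.097 0.095 z -0.035 0.032
-0.13 211 x -0.094 0.092 z -0.035 0.036
-0.12 246 x -0.085 0.087 z -0.035 0.033
-0.11 156 x -0.086 0.086 z -0.035 0.034
-0.1 14 x -0.081 0.084 z -0.031 0.024
-0.08 14 x 0.002 0.018 z -0.011 0.001
-0.07 24 x -0.017 0.016 z -0.012 0.005
-0.06 42 x -0.016 0.017 z -0.011 0.012
-0.05 36 x -0.015 0.016 z -0.011 0.01
-0.04 13 x -0.012 0.013 z -0.011 0.013
```

The fingers really end about 30 mm short of the reported TCP. The wrist and scene depth agree on this, and there was no contact force at -7 mm. I'll treat the finger end as TCP + 30 mm back along the tool and keep creeping by force.

>>> {"method": "play_rows", "body": {"commands": [0, 0, 0, 0.01, 0.002, -0.03, -1, 0, 0, 0, 0.02, 0.004, -0.05, -1, 0, 0, 0, 0.025, 0.006, -0.07, -1, 0, 0, 0, 0.025, 0.006, -0.07, -1]}}

```text
time_s: 5.28
position: [0.5419, 0.057, 0.0757]
ee_rot: [-1.507, -0.449, -0.092]
force: [0.8, 0.1, 0.1]
opening: 0.0005
```

```bash
cat >> h.py <<'E'
def st():
    s=status.observe(); print('s,y,n mm',((s['position']-PAD)@np.c_[S,uy,N]*1000).round(1),'F s,y,n',(s['force']@np.c_[S,uy,N]).round(2),'t',round(float(s['time_s']),2))
def doorn(n):
    W=np.load(f'pics/{n}.npz')['W']; q=(W-PAD)@np.c_[S,uy,N]
    m=(q[...,0]>.0)&(q[...,0]<.02)&(q[...,1]>.03)&(q[...,1]<.07)&(abs(q[...,2])<.02); print('door n near end',np.median(q[m][:,2])*1000)
E
python3 - <<'E'
from h import *
rel(PAD+.007*S-.025*N);st()
cam('wrist','wrist4.png');doorn('wrist4')
E
```

```text
t 5.28 pos [0.5419 0.057  0.0757] F [0.76 0.1  0.09] open 0.0005287021248421629 q [-0.21  0.06  2.08  0.23  0.7  -0.59]
rot/pi [ 0.0003 -0.0007 -0.0003] shift/.2 [ 0.0066 -0.0001 -0.0116]
s,y,n mm [  6.6   0.3 -22.4] F s,y,n [ 0.75 -0.07 -0.18] t 5.28
door n near end -0.646345473345731
```

View pics/wrist4.png

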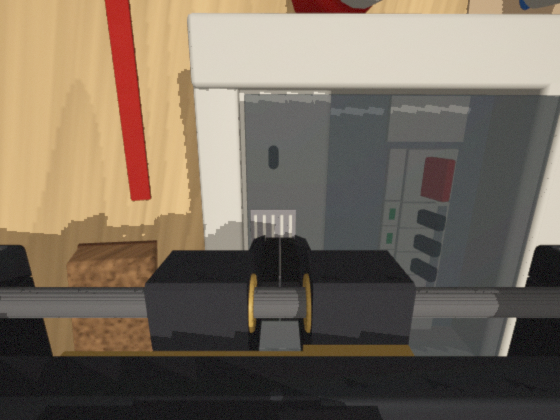

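>>> {"method": "play_rows", "body": {"commands": [0, 0, 0, 0.004, 0.001, -0.012, -1, 0, 0, 0, 0.006, 0.001, -0.016, -1, 0, 0, 0, 0.006, 0.001, -0.016, -1]}}

```text
time_s: 5.7
position: [0.5433, 0.0571, 0.0728]
ee_rot: [-1.507, -0.449, -0.092]
force: [-0.1, -0.4, 0.2]
opening: 0.0003
```

Run:
```python
from h import *
rel(PAD+.007*S-.028*N);st()
cam('wrist','wrist5.png');doorn('wrist5')
```

```text
t 5.7 pos [0.5433 0.0571 0.0728] F [-0.13 -0.42  0.22] open 0.0002679960947801533 q [-0.21  0.07  2.08  0.23  0.69 -0.59]
rot/pi [ 0.0003 -0.0005 -0.0003] shift/.2 [ 0.0049  0.0003 -0.0108]
s,y,n mm [  6.8   0.2 -25.6] F s,y,n [-0.13 -0.38  0.28] t 5.7
door n near end -0.6746186089900824
```

>>> {"method": "play_rows", "body": {"commands": [0, 0, 0, 0.003, 0, -0.008, -1, 0, 0, 0, 0.005, 0.001, -0.013, -1, 0, 0, 0, 0.005, 0.001, -0.013, -1]}}

```text
time_s: 6.12
position: [0.5442, 0.0573, 0.0701]
ee_rot: [-1.507, -0.449, -0.092]
force: [0.0, -0.3, -0.5]
opening: 0.0002
```

Run:
```python
from h import *
rel(PAD+.007*S-.031*N);st()
cam('wrist','wrist6.png');doorn('wrist6')
```

```text
t 6.12 pos [0.5442 0.0573 0.0701] F [ 0.04 -0.33 -0.51] open 0.00024907999591400885 q [-0.21  0.07  2.08  0.23  0.68 -0.59]
rot/pi [ 0.0003 -0.0006 -0.0003] shift/.2 [ 0.0051  0.0004 -0.0116]
s,y,n mm [  6.9   0.2 -28.5] F s,y,n [-0.2  -0.33 -0.46] t 6.12
door n near end -0.6514453724664541
```

>>> {"method": "play_rows", "body": {"commands": [0, 0, 0, 0.003, 0, -0.008, -1, 0, 0, 0, 0.005, 0.001, -0.012, -1, 0, 0, 0, 0.005, 0.001, -0.012, -1]}}

```text
time_s: 6.55
position: [0.5453, 0.0575, 0.0677]
ee_rot: [-1.507, -0.449, -0.092]
force: [-0.8, -0.2, -0.1]
opening: 0.0006
```

Run:
```python
from h import *
rel(PAD+.007*S-.033*N);st()
cam('wrist','wrist7.png');doorn('wrist7')
```

```text
t 6.55 pos [0.5453 0.0575 0.0677] F [-0.82 -0.22 -0.11] open 0.0005630711741568425 q [-0.21  0.08  2.08  0.23  0.68 -0.6 ]
rot/pi [ 0.0003 -0.0006 -0.0003] shift/.2 [ 0.0033  0.0001 -0.0088]
s,y,n mm [  7.    0.1 -31.1] F s,y,n [-0.83 -0.03  0.19] t 6.55
door n near end -0.6194268117030287
```

>>> {"method": "play_rows", "body": {"commands": [0, 0, 0, 0.002, 0, -0.006, -1, 0, 0, 0, 0.004, 0.001, -0.011, -1, 0, 0, 0, 0.004, 0.001, -0.011, -1]}}

```text
time_s: 6.98
position: [0.5461, 0.0577, 0.0655]
ee_rot: [-1.507, -0.449, -0.092]
force: [-0.7, -0.9, 1.5]
opening: 0.0003
```

Run:
```python
from h import *
rel(PAD+.007*S-.036*N);st()
cam('wrist','wrist8.png');doorn('wrist8')
```

```text
t 6.97 pos [0.5461 0.0577 0.0655] F [-0.74 -0.86  1.5 ] open 0.0002835736669084826 q [-0.2   0.09  2.08  0.23  0.67 -0.6 ]
rot/pi [ 0.0003 -0.0006 -0.0004] shift/.2 [ 0.0043  0.0004 -0.012 ]
s,y,n mm [  7.    0.1 -33.4] F s,y,n [-0.35 -0.67  1.72] t 6.97
door n near end -0.9028772483215078
```

View pics/wrist8.png

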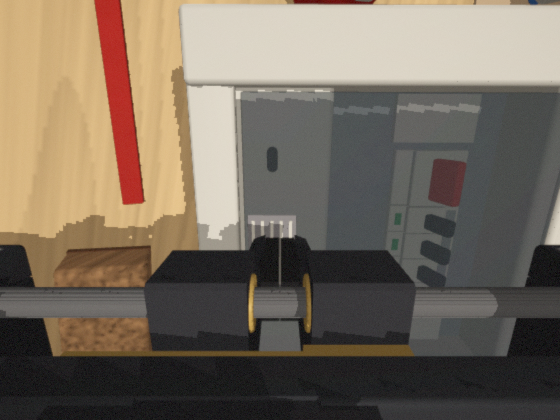

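>>> {"method": "play_rows", "body": {"commands": [0, 0, 0, 0.004, 0.001, -0.011, -1, 0, 0, 0, 0.008, 0.002, -0.0225, -1, 0, 0, 0, 0.008, 0.002, -0.0225, -1]}}

```text
time_s: 7.4
position: [0.5477, 0.0581, 0.0609]
ee_rot: [-1.507, -0.449, -0.092]
force: [-2.2, -0.4, 2.4]
opening: 0.0003
```

Run:
```python
from h import *
rel(PAD+.007*S-.036*N);st()
cam('wrist','wrist9.png');doorn('wrist9')
```

```text
t 7.4 pos [0.5477 0.0581 0.0609] F [-2.17 -0.43  2.37] open 0.00034511834224819614 q [-0.2   0.1   2.08  0.24  0.66 -0.6 ]
rot/pi [ 0.0003 -0.0006 -0.0003] shift/.2 [-0.0041 -0.0015  0.0109]
s,y,n mm [  7.1   0.1 -38.3] F s,y,n [-1.26  0.07  2.99] t 7.4
door n near end -5.924933152905419
```

>>> {"method": "play_rows", "body": {"commands": [0, 0, 0, -0.06, -0.015, 0.17, -1, 0, 0, 0, -0.2, -0.05, 0.42, -1, 0, 0, 0, -0.35, -0.08, 0.7, -1, 0, 0, 0, -0.5, -0.1, 0.95, -1, 0, 0, 0, -0.6, -0.1, 1, -1, 0, 0, 0, -0.6, -0.1, 1, -1]}}

```text
time_s: 8.2
position: [0.4279, 0.0378, 0.2624]
ee_rot: [-1.508, -0.451, -0.095]
force: [0.7, -0.3, -0.2]
opening: 0.0007
```

>>> {"method": "play_rows", "body": {"commands": [0, 0, 0, -0.15, 0, 0.3, -1, 0, 0, 0, -0.25, 0, 0.5, -1, 0, 0, 0, -0.25, 0, 0.5, -1, 0, 0, 0, -0.25, 0, 0.5, -1]}}

```text
time_s: 8.7
position: [0.3782, 0.0378, 0.3607]
ee_rot: [-1.507, -0.449, -0.094]
force: [0.4, -0.2, 0.3]
opening: 0.0005
```

Run:
```python
from h import *
st();rel(PAD)
cam('wrist','wrist10.png')
```

```text
s,y,n mm [-49.6  19.  301.4] F s,y,n [ 0.42 -0.32  0.14] t 8.7
t 8.7 pos [0.3782 0.0378 0.3607] F [ 0.41 -0.23  0.27] open 0.0005023327582776428 q [-0.42 -0.71  2.04  0.21  1.53 -0.63]
rot/pi [ 0.0004 -0.0001 -0.0001] shift/.2 [ 0.7517  0.0783 -1.3308]
```

View pics/wrist10.png

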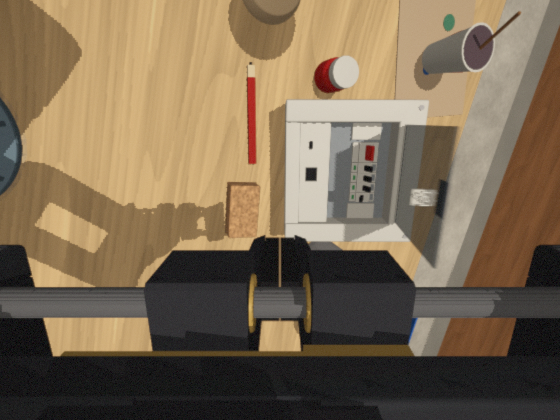

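>>> {"method": "play_rows", "body": {"commands": [0, 0, 0, 0, 0, 0, -1, 0, 0, 0, 0, 0, 0, -1, 0, 0, 0, 0, 0, 0, -1, 0, 0, 0, 0, 0, 0, -1, 0, 0, 0, 0, 0, 0, -1, 0, 0, 0, 0, 0, 0, -1, 0, 0, 0, 0, 0, 0, -1, 0, 0, 0, 0, 0, 0, -1]}}

```text
time_s: 9.75
position: [0.3779, 0.038, 0.3601]
ee_rot: [-1.507, -0.449, -0.093]
force: [-0.3, 0.3, -0.3]
opening: 0.0007
```

>>> {"method": "play_rows", "body": {"commands": [0, 0, 0, 0, 0, 0, -1, 0, 0, 0, 0, 0, 0, -1, 0, 0, 0, 0, 0, 0, -1, 0, 0, 0, 0, 0, 0, -1, 0, 0, 0, 0, 0, 0, -1, 0, 0, 0, 0, 0, 0, -1, 0, 0, 0, 0, 0, 0, -1, 0, 0, 0, 0, 0, 0, -1]}}

```text
time_s: 10.75
position: [0.3779, 0.038, 0.3601]
ee_rot: [-1.507, -0.449, -0.093]
force: [-0.4, -0.4, 0.6]
opening: -0.0
```

>>> {"method": "play_rows", "body": {"commands": [0, 0, 0, 0, 0, 0, -1, 0, 0, 0, 0, 0, 0, -1, 0, 0, 0, 0, 0, 0, -1, 0, 0, 0, 0, 0, 0, -1, 0, 0, 0, 0, 0, 0, -1, 0, 0, 0, 0, 0, 0, -1, 0, 0, 0, 0, 0, 0, -1, 0, 0, 0, 0, 0, 0, -1]}}

```text
time_s: 11.75
position: [0.3779, 0.038, 0.3601]
ee_rot: [-1.507, -0.449, -0.093]
force: [0.2, -0.1, -0.4]
opening: 0.0005
```

Run:
```python
from h import *
st()
c,W=cam('wrist','wrist11.png');cam('top','top11.png')
H=PAD+.153*S-.002*N
q=(W-H)@np.c_[S,uy,N]
z=c['color'].astype(int)
# door depth points: beyond hinge, above face
m=(q[...,0]>.02)&(q[...,0]<.16)&(abs(q[...,1])<.08)&(q[...,2]>.015); p=q[m]; print(m.sum(), np.median(np.pi-np.arctan2(p[:,2],p[:,0])) if m.any() else '')
cv2.imwrite('pics/w11c.png',np.clip(cv2.resize(c['color'][85:255,270:470],(700,595),interpolation=2)[:,:,::-1]*1.2,0,255).astype(np.uint8))
```

```text
s,y,n mm [-50.   19.2 301. ] F s,y,n [ 0.02 -0.12 -0.41] t 11.75
12556 2.402380517531733
```

View pics/w11c.png

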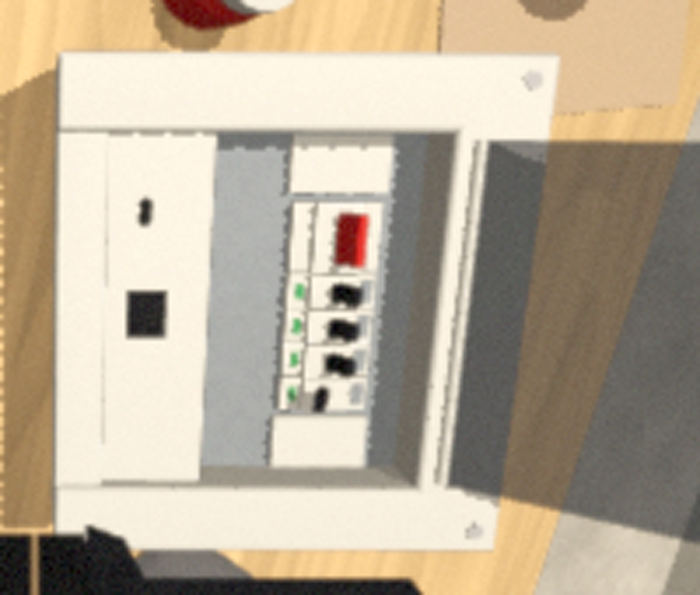

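Run:
```python
from h import *
z=np.load('pics/wrist11.npz'); W=z['W']; C=z['color'].astype(int)
H=PAD+.153*S-.002*N
q=(W-H)@np.c_[S,uy,N]*1000
m=np.zeros(C.shape[:2],np.uint8); m[150:210,345:385]=(C[150:210,345:385].max(2)<70)
n,l,stt,ce=cv2.connectedComponentsWithStats(m)
for i in range(1,n):
    if stt[i,4]<4: continue
    p=q[l==i]; print(ce[i].round(1),stt[i,4],'med',np.median(p,0).round(1),'min',p.min(0).round(1),'max',p.max(0).round(1))
r=(C[...,0]>120)&(C[...,1]<60)&(q[...,0]>-80)&(q[...,0]<-30)&(abs(q[...,1])<90); print('red',np.median(q[r],0).round(1),q[r].min(0).round(1),q[r].max(0).round(1))
```

```text
[368.5 168.8] 33 med [-50.    9.1 -14.3] min [-54.1   5.4 -24.6] max [-44.6  12.8  -8.1]
[367.7 178.9] 33 med [-49.8  -8.8 -14.3] min [-54.  -12.4 -24.3] max [-45.4  -4.8  -8.8]
[366.6 189. ] 32 med [-50.2 -26.9 -14.2] min [-54.2 -30.7 -25.8] max [-45.2 -23.   -9.9]
[361.1 198.6] 15 med [-59.9 -43.5 -10.4] min [-61.8 -47.4 -19. ] max [-56.3 -40.3  -9.1]
red [-47.6  35.1 -10.4] [-49.3  24.8 -12.5] [-45.2  46.7  -8.6]
```

```bash
cat >> h.py <<'E'
H=PAD+.153*S-.002*N
def tg(s,y,n): return H+(s*S+y*uy+(n-33.8)*N)/1000
def sh():
    s=status.observe(); print('E in H frame',(((s['position']-H)@np.c_[S,uy,N])*1000+[0,0,33.8]).round(1))
E
python3 - <<'E'
from h import *
sh();rel(tg(-93,-45.5,60)); rel(tg(-93,-45.5,-17.5))
E
```

```text
E in H frame [-203.    19.2  336.8]
t 11.85 pos [0.3779 0.038  0.3602] F [ 0.72  0.08 -0.95] open 0.0006671195171627576 q [-0.42 -0.71  2.04  0.21  1.53 -0.63]
rot/pi [ 0.0003 -0.0005 -0.0001] shift/.2 [ 1.0387 -0.089  -1.1117]
t 11.85 pos [0.3779 0.038  0.3602] F [ 0.72  0.08 -0.95] open 0.0006671195171627576 q [-0.42 -0.71  2.04  0.21  1.53 -0.63]
rot/pi [ 0.0003 -0.0005 -0.0001] shift/.2 [ 1.1681 -0.0587 -1.4757]
```

>>> {"method": "play_rows", "body": {"commands": [0, 0, 0, 0.25, -0.03, -0.25, -1, 0, 0, 0, 0.5, -0.05, -0.5, -1, 0, 0, 0, 0.75, -0.08, -0.75, -1, 0, 0, 0, 1, -0.1, -1, -1, 0, 0, 0, 1, -0.1, -1, -1, 0, 0, 0, 1, -0.1, -1, -1, 0, 0, 0, 1, -0.1, -1, -1]}}

```text
time_s: 12.72
position: [0.5777, 0.0181, 0.1609]
ee_rot: [-1.507, -0.449, -0.093]
force: [-0.6, 0.6, 0.3]
opening: 0.0004
```

Run:
```python
from h import *
sh();rel(tg(-93,-45.5,0)); rel(tg(-93,-45.5,-17.5))
cam('wrist','wrist12.png');cam('scene','scene12.png')
```

```text
E in H frame [-92.8 -45.7  84.5]
t 12.72 pos [0.5777 0.0181 0.1609] F [-0.56  0.59  0.34] open 0.0004116243677458124 q [-0.28 -0.    1.94  0.21  0.9  -0.61]
rot/pi [ 0.0003 -0.0004 -0.0002] shift/.2 [ 0.1398  0.0339 -0.3974]
t 12.72 pos [0.5777 0.0181 0.1609] F [-0.56  0.59  0.34] open 0.0004116243677458124 q [-0.28 -0.    1.94  0.21  0.9  -0.61]
rot/pi [ 0.0003 -0.0004 -0.0002] shift/.2 [ 0.169   0.0408 -0.4796]
```

View pics/wrist12.png

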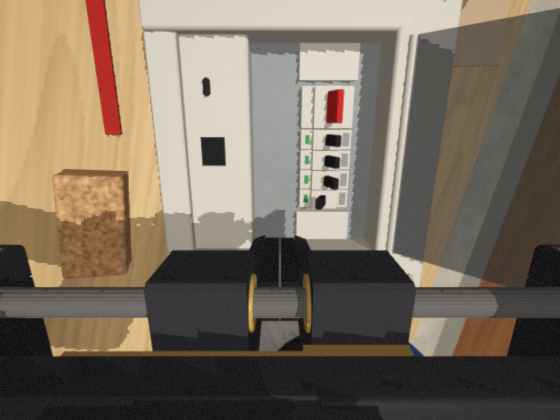

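View pics/scene12.png

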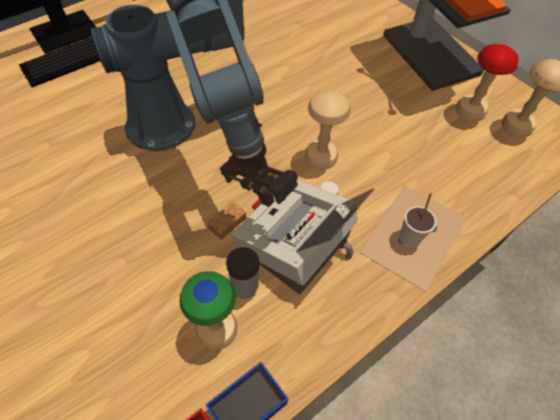

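The door stands open, the finger is over the well in line with the tripped toggle, and the tumbler is clear. Descending.

>>> {"method": "play_rows", "body": {"commands": [0, 0, 0, 0.06, 0.015, -0.18, -1, 0, 0, 0, 0.12, 0.03, -0.34, -1, 0, 0, 0, 0.14, 0.034, -0.397, -1, 0, 0, 0, 0.14, 0.034, -0.397, -1]}}

```text
time_s: 13.32
position: [0.6061, 0.0248, 0.0832]
ee_rot: [-1.507, -0.451, -0.094]
force: [-0.3, -0.3, -0.3]
opening: 0.0003
```

Run:
```python
from h import *
sh();st();rel(tg(-93,-45.5,-17)); 
cam('wrist','wrist13.png');cam('scene','scene13.png')
```

```text
E in H frame [-92.1 -45.7   1.5]
s,y,n mm [ 60.9 -45.7 -34.3] F s,y,n [-0.5  -0.22 -0.19] t 13.32
t 13.32 pos [0.6061 0.0248 0.0832] F [-0.35 -0.3  -0.35] open 0.00028047034437982766 q [-0.25  0.18  1.93  0.24  0.73 -0.63]
rot/pi [ 0.0005  0.0004 -0.0002] shift/.2 [ 0.0266  0.0071 -0.0884]
```

View pics/wrist13.png

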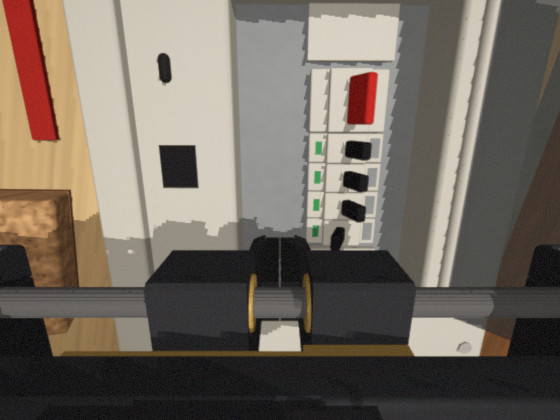

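>>> {"method": "play_rows", "body": {"commands": [0, 0, 0, 0.013, 0.004, -0.045, -1, 0, 0, 0, 0.0265, 0.007, -0.088, -1, 0, 0, 0, 0.0265, 0.007, -0.088, -1]}}

```text
time_s: 13.8
position: [0.6116, 0.026, 0.0657]
ee_rot: [-1.507, -0.451, -0.095]
force: [-1.0, -0.6, -0.9]
opening: 0.0003
```

Run:
```python
from h import *
sh();st();rel(tg(-80,-45.5,-18)); rel(tg(-67,-45.5,-18))
```

```text
E in H frame [-92.8 -45.7 -16.8]
s,y,n mm [ 60.2 -45.7 -52.6] F s,y,n [-1.37 -0.35 -0.43] t 13.8
t 13.8 pos [0.6116 0.026  0.0657] F [-1.03 -0.61 -0.87] open 0.00026938917645572306 q [-0.24  0.22  1.92  0.24  0.7  -0.64]
rot/pi [ 0.0005  0.0005 -0.0002] shift/.2 [0.0601 0.015  0.0164]
t 13.8 pos [0.6116 0.026  0.0657] F [-1.03 -0.61 -0.87] open 0.00026938917645572306 q [-0.24  0.22  1.92  0.24  0.7  -0.64]
rot/pi [ 0.0005  0.0005 -0.0002] shift/.2 [0.1196 0.0289 0.0386]
```

>>> {"method": "play_rows", "body": {"commands": [0, 0, 0, 0.02, 0.005, 0.005, -1, 0, 0, 0, 0.04, 0.01, 0.011, -1, 0, 0, 0, 0.06, 0.015, 0.0165, -1, 0, 0, 0, 0.06, 0.015, 0.0165, -1]}}

```text
time_s: 14.3
position: [0.6242, 0.0291, 0.0694]
ee_rot: [-1.508, -0.452, -0.095]
force: [0.2, -0.2, 0.6]
opening: 0.0002
```

Run:
```python
from h import *
sh();st();rel(tg(-67,-45.5,-18))
cam('wrist','wrist14.png')
```

```text
E in H frame [-79.3 -45.6 -17.8]
s,y,n mm [ 73.7 -45.6 -53.6] F s,y,n [ 0.37 -0.23  0.47] t 14.3
t 14.3 pos [0.6242 0.0291 0.0694] F [ 0.24 -0.18  0.57] open 0.0002187757123225831 q [-0.23  0.24  1.89  0.23  0.71 -0.62]
rot/pi [ 0.0006  0.0008 -0.0003] shift/.2 [0.0565 0.0136 0.0202]
```

View pics/wrist14.png

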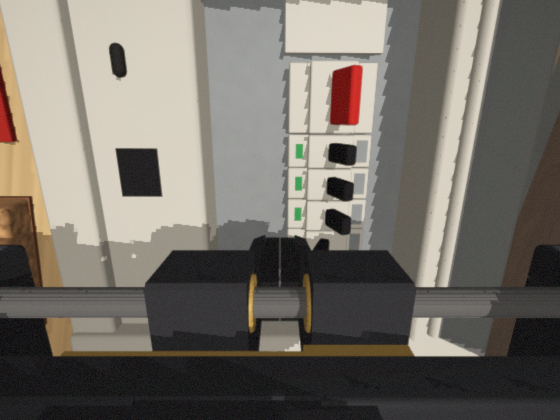

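>>> {"method": "play_rows", "body": {"commands": [0, 0, 0, 0.02, 0.005, 0.008, -1, 0, 0, 0, 0.04, 0.01, 0.015, -1, 0, 0, 0, 0.0565, 0.0135, 0.021, -1, 0, 0, 0, 0.0565, 0.0135, 0.021, -1]}}

```text
time_s: 14.85
position: [0.6357, 0.0318, 0.0737]
ee_rot: [-1.508, -0.453, -0.095]
force: [0.0, 0.5, 0.0]
opening: 0.0005
```

Run:
```python
from h import *
sh();st();rel(tg(-62,-45.5,-17))
c,W=cam('wrist','wrist15.png')
cv2.imwrite('pics/w15c.png',cv2.resize(c['color'][100:280,230:430],(667,600),interpolation=2)[:,:,::-1])
```

```text
E in H frame [-66.7 -45.6 -17.8]
s,y,n mm [ 86.3 -45.6 -53.6] F s,y,n [ 0.15  0.44 -0.03] t 14.85
t 14.85 pos [0.6357 0.0318 0.0737] F [0.05 0.46 0.02] open 0.0005205634167630071 q [-0.22  0.25  1.86  0.23  0.72 -0.6 ]
rot/pi [ 0.0006  0.0009 -0.0003] shift/.2 [0.0202 0.0051 0.0121]
```

View pics/w15c.png

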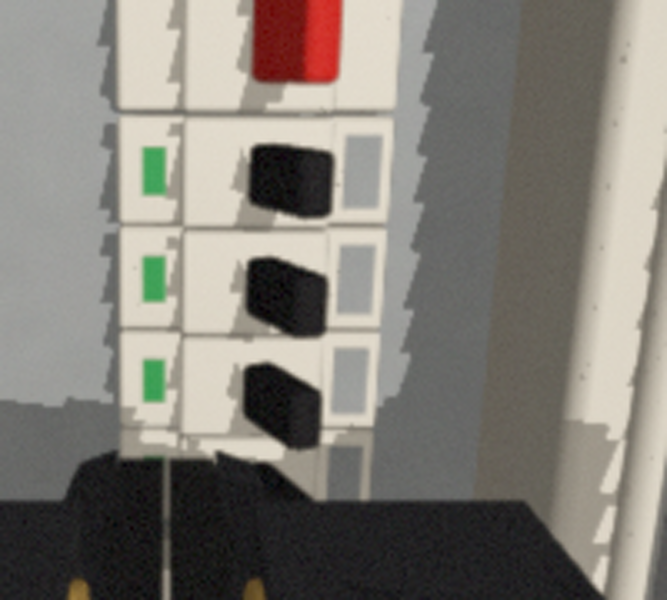

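>>> {"method": "play_rows", "body": {"commands": [0, 0, 0, 0.01, 0.003, 0.006, -1, 0, 0, 0, 0.02, 0.005, 0.011, -1, 0, 0, 0, 0.02, 0.005, 0.011, -1, 0, 0, 0, 0.02, 0.005, 0.011, -1]}}

```text
time_s: 15.4
position: [0.6392, 0.0328, 0.0756]
ee_rot: [-1.507, -0.452, -0.095]
force: [-0.4, 0.0, -0.3]
opening: 0.0007
```

Run:
```python
from h import *
sh();st();rel(tg(-80,-45.5,-15));rel(tg(-90,-45.5,50))
```

```text
E in H frame [-62.7 -45.4 -17.3]
s,y,n mm [ 90.3 -45.4 -53.1] F s,y,n [-0.5   0.12 -0.17] t 15.4
t 15.4 pos [0.6392 0.0328 0.0756] F [-0.43  0.02 -0.33] open 0.0007117971294880577 q [-0.22  0.26  1.85  0.22  0.72 -0.59]
rot/pi [ 0.0005  0.0007 -0.0003] shift/.2 [-0.0831 -0.0199 -0.0188]
t 15.4 pos [0.6392 0.0328 0.0756] F [-0.43  0.02 -0.33] open 0.0007117971294880577 q [-0.22  0.26  1.85  0.22  0.72 -0.59]
rot/pi [ 0.0005  0.0007 -0.0003] shift/.2 [-0.2373 -0.0561  0.2694]
```

>>> {"method": "play_rows", "body": {"commands": [0, 0, 0, -0.083, -0.02, -0.019, -1, 0, 0, 0, -0.083, -0.02, -0.019, -1, 0, 0, 0, -0.16, -0.04, 0.13, -1, 0, 0, 0, -0.24, -0.056, 0.27, -1, 0, 0, 0, -0.45, -0.06, 0.55, -1, 0, 0, 0, -0.65, -0.06, 0.8, -1, 0, 0, 0, -0.8, -0.06, 1, -1, 0, 0, 0, -0.8, -0.06, 1, -1]}}

```text
time_s: 16.4
position: [0.4808, 0.0201, 0.2819]
ee_rot: [-1.511, -0.461, -0.103]
force: [0.8, 0.1, 0.1]
opening: 0.0001
```

>>> {"method": "play_rows", "body": {"commands": [0, 0, 0, -0.2, 0, 0.2, -1, 0, 0, 0, -0.45, 0, 0.4, -1, 0, 0, 0, -0.45, 0, 0.4, -1, 0, 0, 0, -0.45, 0, 0.4, -1, 0, 0, 0, -0.45, 0, 0.4, -1]}}

```text
time_s: 17.02
position: [0.391, 0.0203, 0.3599]
ee_rot: [-1.509, -0.458, -0.1]
force: [-0.4, -0.4, -2.0]
opening: 0.0005
```

Run:
```python
from h import *
sh();st()
c,W=cam('wrist','wrist16.png');cam('top','top16.png')
q=(W-H)@np.c_[S,uy,N]*1000; C=c['color'].astype(int)
m=((C.max(2)<75)&(q[...,0]>-70)&(q[...,0]<-38)&(q[...,1]>-55)&(q[...,1]<20)&(q[...,2]>-27)).astype(np.uint8)
n,l,stt,ce=cv2.connectedComponentsWithStats(m)
for i in range(1,n):
    if stt[i,4]<4: continue
    p=q[l==i]; print(ce[i].round(1),stt[i,4],'med',np.median(p,0).round(1),'min',p.min(0).round(1),'max',p.max(0).round(1))
m=(q[...,0]>20)&(q[...,0]<160)&(abs(q[...,1])<80)&(q[...,2]>15); p=q[m]; print('door',np.median(np.pi-np.arctan2(p[:,2],p[:,0])))
a=np.load('pics/top0.npz')['color'].astype(int);b=np.load('pics/top16.npz')['color'].astype(int)
u,v=int(np.median(ce[1:,0])),int(np.median(ce[1:,1]));cv2.imwrite('pics/w16c.png',cv2.resize(c['color'][max(v-60,0):v+60,max(u-80,0):u+80],(800,600),interpolation=2)[:,:,::-1])
```

```text
E in H frame [-194.9   -1.   333.6]
s,y,n mm [-41.9  -1.  297.8] F s,y,n [-1.12 -0.3  -1.69] t 17.02
[363.3 156.4] 35 med [-49.9   9.  -14. ] min [-53.6   5.2 -23.8] max [-44.7  12.9  -9.1]
[362.4 167. ] 34 med [-50.2  -8.9 -14.3] min [-53.6 -13.4 -24.7] max [-44.9  -4.9  -8.7]
[361.5 177.2] 37 med [-49.9 -27.  -15.4] min [-53.9 -31.1 -24.4] max [-45.1 -23.1  -9. ]
[360.8 187.4] 33 med [-49.9 -44.5 -13.8] min [-53.9 -49.3 -24.9] max [-45.2 -40.8  -7.5]
door 2.402269429805468
```

View pics/w16c.png

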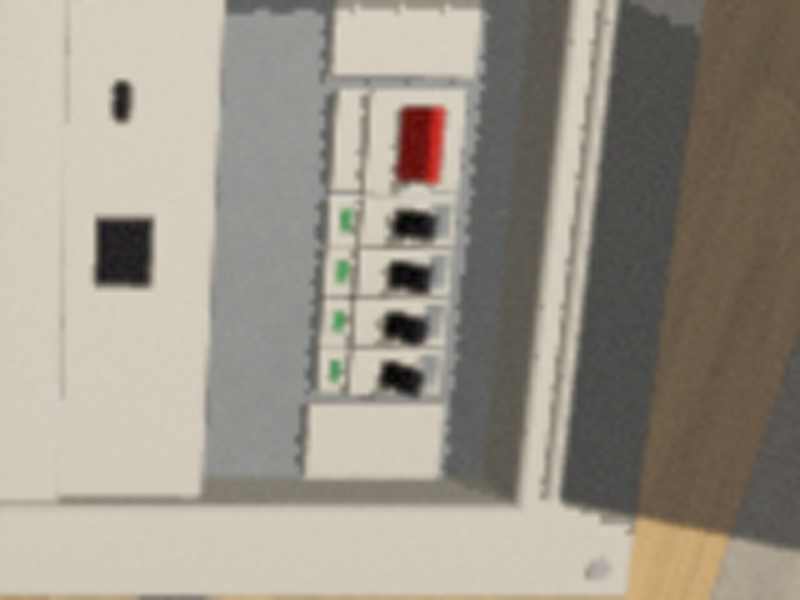

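View pics/top16.png

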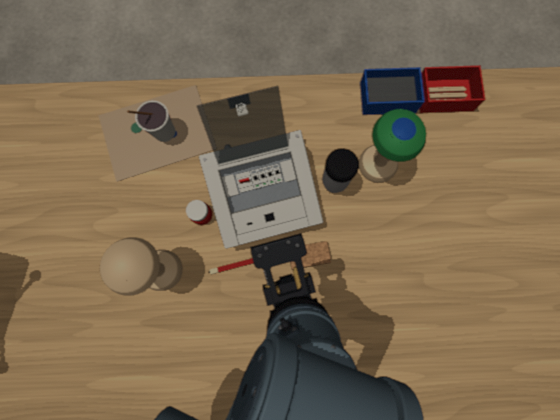

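All four black toggles are now in line at up, the door is at 2.40 rad, and the bystanders stand where they were. Handing in.

```bash
python3 -c "
from h import *
print(arm.job_done())"
```

```text
the job is handed in; nothing more can be done
None
```

I pressed the pad once with the closed fingertips, and the door's latch released. The door swung open and has stayed there untouched. I then pushed the tripped breaker's toggle, the one farthest right, up to on, drew back and handed the job in. It gave no verdict.

**Last checks:**
- **Door:** it measured 2.40 rad, both before and after I switched the breaker.
- **Breakers:** all four black toggles line up, 50 mm down the slope from the hinge, as the three that were already on did. The red main switch still looks up.
- **Bystanders:** by eye, they stand where they did in the top view, though I took no measurements. The gripper hides part of the pencil and sanding block there. The toadstools, tumbler and jar are in plain view.
- **Forces:** the press read about 3 N at roughly 5.5 mm of pad travel. The toggle push showed nothing above the sensor's noise of about 1 N.
- **Time and position:** it took about 17 s of the 48 s. The arm ended about 0.3 m clear of the box.

**One disagreement with the description:** the fingers end about 34 mm short of the reported TCP, not at it. Nothing touched where contact was expected, and both the wrist and scene cameras showed the gap. I crept down until the force showed contact and used that offset from then on.

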